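# Close up a row of flow chips in a spring-jaw holder

## Task

Get the four flow chips in the dark chip holder ready for their manifold: nudge each one squarely against the far rail so that their ports stand in one straight row, in the order they lie, then slide the jaw along so that it closes the chips up edge to edge against the end stop and is left holding them with its spring about half compressed. Never drive the spring solid on the way, and leave the vial, stopcock and pot around the holder where they are.

Things in the scene. Friction and masses are not known exactly. Their poses are not given: they have to be found in the camera images.
- chip_holder: the fixed chip holder, a dark flat plate 130 (x) x 264 (y) x 10 mm; origin under its centre on the bench, z up, deck (top) at z = 10 mm. +x points to the far long side with the rail; the front (-x) side is open, chips are pushed from there. At the +y end an aluminium end stop crosses the deck, 12 mm high, its face somewhere from y = +101 to +115 mm, locked: not reported, see or feel it
- rail_face (a point): middle of the aluminium rail's face, 5 mm above the deck, at x = +48 mm of the holder; axes as the holder's. The rail runs the holder's whole length (y), 10 mm high. A chip against it has its centre 25 mm in front of it, at holder x = +23 mm
- chip_1 (a point): one of four equal loose white plastic flow chips, 50 (its x) x 24 (its y) x 9 mm high, about 30 g, with four port stubs on top (5 mm high, at x +-18, y +-6 mm) and a grey channel pattern; this point is the middle of its body, 4.5 mm above its underside, z up. First in the row, nearest the end stop (largest holder y)
- chip_2 (a point): one of four equal loose white plastic flow chips, 50 (its x) x 24 (its y) x 9 mm high, about 30 g, with four port stubs on top (5 mm high, at x +-18, y +-6 mm) and a grey channel pattern; this point is the middle of its body, 4.5 mm above its underside, z up. Second from the end stop
- chip_3 (a point): one of four equal loose white plastic flow chips, 50 (its x) x 24 (its y) x 9 mm high, about 30 g, with four port stubs on top (5 mm high, at x +-18, y +-6 mm) and a grey channel pattern; this point is the middle of its body, 4.5 mm above its underside, z up. Third from the end stop
- chip_4 (a point): one of four equal loose white plastic flow chips, 50 (its x) x 24 (its y) x 9 mm high, about 30 g, with four port stubs on top (5 mm high, at x +-18, y +-6 mm) and a grey channel pattern; this point is the middle of its body, 4.5 mm above its underside, z up. Fourth, nearest the jaw
- jaw (a joint): slide of the aluminium jaw along the holder's +y, 0 to 0.112 m (grows toward the end stop); it stays where it is left and takes about 9 N to push, and more once the pad bears on the closed row. The jaw is a block 92 mm long (x) x 22 mm thick (y), top 25 mm above the deck; the face of its pad leads its flat back face by 35 mm when the spring is free
- jaw_back (a point): the middle of the jaw's flat upright back face (the face towards -y, push it here), 15 mm above the deck and at x = +8 mm of the holder; its axes are the holder's
- jaw_pad (a joint): how far the white pad on the jaw's front (66 x 7 x 15 mm, on two sprung pins) is pressed back toward the jaw: 0 free, 0.006 m solid; the spring pushes with 1 N at the start and 1 N more per mm
- vial_d: bystander: small amber-capped vial, 25 mm across, 60 mm tall; origin under its middle
- stopcock: bystander: small three-way stopcock with a blue lever, 26 x 44 x 17 mm; origin under its middle
- sample_pot: bystander: white specimen pot with a red cap, 46 mm across, 57 mm tall; origin under its middle
Things that resemble listed ones, but are neither listed nor needed, are in the scene too. What is shaped like the part that bears chip_3 but green is not meant.

How it is judged:
At the end, for the whole second after the job is handed in: Each chip lies flat on the deck within 2 mm of the rail and 2 degrees of square to it; neighbours' centres are under 25.5 mm apart (chips are 24 mm wide); the jaw is at rest with its pad pressed back 1 to 5 mm (x of each of chip_1, chip_2, chip_3, chip_4 in the frame of chip_holder above 0.021 m and angle between the x axis of each of chip_1, chip_2, chip_3, chip_4 and the x axis of chip_holder, either way round below 0.035 rad and angle between each of chip_1, chip_2, chip_3, chip_4's own z axis and vertical below 0.03 rad and z of each of chip_1, chip_2, chip_3, chip_4 in the frame of chip_holder below 0.0165 m and horizontal distance between chip_1 and chip_2 below 0.0255 m and horizontal distance between chip_2 and chip_3 below 0.0255 m and horizontal distance between chip_3 and chip_4 below 0.0255 m and value of joint jaw_pad between 0.001 and 0.005 m and velocity of joint jaw between -0.002 and 0.002 m/s); the robot touches nothing.
It fails at once if the jaw's spring is driven solid (pad pressed back more than 5.6 mm) (value of joint jaw_pad above 0.0056 m).
It fails at once if the vial_d is moved by more than 15 mm (distance of vial_d from where it was at the start of the episode above 0.015 m).
It fails at once if the stopcock is moved by more than 15 mm (distance of stopcock from where it was at the start of the episode above 0.015 m).
It fails at once if the sample_pot is moved by more than 15 mm (distance of sample_pot from where it was at the start of the episode above 0.015 m).
It also fails if it takes over 72 s, if anything falls off the work surface, if the arm or the gripper's body presses on something with over 40 N, if the wrist force passes 120 N, or if a joint passes its speed limit or range.

## Robot

A 6-joint arm with a two-finger parallel gripper is mounted at the origin on a cart in front of the work surface, level with it; the furniture and walls round the work are solid. World frame = base frame: x ahead of the robot, y to its left, z up, the work surface at z = 0. Lengths are in m, angles in rad, forces in N, time in s.
With the tool pointing down it reaches from about 0.25 to 0.775 m from the base axis. Payload 4 kg.
Tool frame: the origin (TCP) lies midway between the tips of the shut fingers; the grasp point (between the pads) lies 19 mm behind it; z points along the fingers, y is the direction in which the jaws open and shut (so a half turn about z gives the same grasp; the last joint's range is limited). The gripper opens to 94 mm and grips with 3 to 60 N. Pads are 16 mm wide; open, the fingers measure 119 mm over their backs; the gripper's body (75 mm by 177 mm) begins 78 mm behind the grasp point.
Start: joints at [1.073, 0.087, 1.371, -0, 1.684, -0.103], TCP at [0.212, 0.508, 0.206] pointing down, gripper open.
Joint ranges: [-3.1, 3.1], [-0.76, 2.03], [0.27, 2.55], [-1.08, 4.22], [0.17, 2.65], [-2.57, 2.57]. Speed limits (rad/s): [2.79, 2.79, 3.14, 3.14, 3.14, 3.14].

## Interface

Orientations are given as [roll, pitch, yaw] about the fixed x, y, z axes, in that order (R = Rz(yaw) Ry(pitch) Rx(roll)).
In Python, from bench import robot, cams gives the robot as it stands.
- The arm moves only by the tool step_arm, never from a script. Its argument "plan" is a list that holds one entry, the list of rows, each a list of 5 numbers: the shift along the world's x, y, z in mm, then the turn about the world's z in rad, then the opening in per cent of the stroke, from 0 (shut) to 100 (fully open). In form: [[[tx, ty, tz, turn, fingers], ...]]. A call has 1 to 8 rows; each row is the pose to reach, as a shift and turn from the pose commanded when the call began; what a row does not reach only later rows make up. A row lasts 1/12 s, in which the tool goes at most 41.7 mm and 7.16 degrees, less where a joint would pass 70% of its speed; a pose out of reach is approached as far as the arm can. A call with a gripper value outside its range is refused whole. The fingers move at their own pace and stop on an object; the grip force is fixed at half the most. Time passes only in rows, so rows that repeat a pose let the fingers close. It gives the time, the measured TCP pose, the force and the opening at its end, in the units of the state.
- robot.get_obs(): the state, without advancing time (a new reading comes with each control period).
- cams.snapshot(name): name is "side" or "top" or "wrist"; returns a dict with "frame" (480x640x3 uint8, red, green, blue), "camera_matrix" (3x3 intrinsics, pixels), "k1" (the pictures are not rectified: a ray, as slopes to the right and down, at radius r is drawn at 1 + k1 r^2 times it, then the intrinsics apply), "origin" and "attitude" of the camera in the world; the wrist camera has in their place "T_tool_cam" (4x4, takes a point from camera to tool coordinates, whose origin is the TCP and whose axes are the flange's). Camera axes: x right, y down, z forward; pixel columns grow to the right and rows downward; lengths in m; the calibration is good to about 2 mm. A picture is of the moment at which its call begins: read the wrist's pose just before it. There is no depth.
- robot.close_job(): hands the job in, once; it reports no verdict.
The state is a dict: "time": time; "joint_positions": joint angles; "qvel": joint speeds; "joint_torque": joint torques, N m; "tool_pos": TCP position; "ee_rot": TCP orientation; "wrist_force": force on the tool from outside, world axes, zero at the start; "wrist_torque": the same for the moment, N m; "width": finger opening in m.
Only numpy, scipy, OpenCV 4.12 (cv2) and the standard library are available. Lean on these libraries where they do the work, as an engineer would, in place of code of your own. Each camera call takes 0.05 s, during which the arm holds its last target. There are 200 camera calls.

## Working session

There is one attempt and no reset: what is moved stays moved. The work goes in short steps, Python scripts to look and compute and a tool call to move; the robot and the scene stay as the last step left them, time stands still between calls to the robot, and variables do not carry over. Pictures are saved under pics/ and viewed, about 8 in all and at most 12, crops included, and the job is handed in when it is done.

Besides the shell and the picture viewer there is one more tool, called after ">>>" as name(argument=value, ...), one argument or row to a line, values as JSON. step_arm: Moves the arm, as the interface text tells. Its arguments: {"type":"object","properties":{"plan":{"type":"array"}},"required":["plan"]}

```bash
mkdir -p pics; cat > h.py <<'E'
import numpy as np,cv2
from bench import robot,cams
def snap(n,f=None):
    s=cams.snapshot(n)
    if f: cv2.imwrite('pics/'+f,s['frame'][:,:,::-1])
    return s
E
python3 - <<'E'
from h import *
import pickle
for n in('top','side'):
    s=snap(n,n+'0.png'); pickle.dump(s,open(n+'0.pkl','wb'))
    print({k:v for k,v in s.items() if k!='frame'})
print(robot.get_obs())
E
```

```text
{'camera_matrix': array([[461.3343263 ,   0.        , 322.64999203],
       [  0.        , 461.3343263 , 237.0952978 ],
       [  0.        ,   0.        ,   1.        ]]), 'k1': 0.030959594175478392, 'origin': array([ 0.30338818, -0.29104304,  0.87187603]), 'attitude': array([-2.85284488e+00, -2.20838193e-03, -1.15299183e+00])}
{'camera_matrix': array([[608.97964602,   0.        , 320.1896672 ],
       [  0.        , 608.97964602, 229.66078693],
       [  0.        ,   0.        ,   1.        ]]), 'k1': 0.06776508031028744, 'origin': array([0.23890046, 0.44941606, 0.51999428]), 'attitude': array([-2.16686162, -0.00598962, -2.75252546])}
{'time': 0.1, 'joint_positions': array([ 1.07286397e+00,  8.79008029e-02,  1.37210370e+00, -3.43489216e-05,
        1.68359920e+00, -1.03109534e-01]), 'qvel': array([-0.00167008, -0.00194824, -0.00346859, -0.00040304,  0.00199542,
       -0.00150249]), 'joint_torque': array([ 2.47960772e-03, -3.41251552e+01, -3.03302014e+01,  7.19899801e-02,
        3.03295429e-02, -9.72342173e-05]), 'tool_pos': array([0.21133593, 0.50723784, 0.20441016]), 'ee_rot': array([-3.13958878e+00, -1.73033411e-04,  2.74676582e+00]), 'wrist_force': array([0.09713388, 0.58171773, 0.27422491]), 'wrist_torque': array([-0.00648031, -0.03837417,  0.00186884]), 'width': 0.09432021251832635}
```

View pics/top0.png

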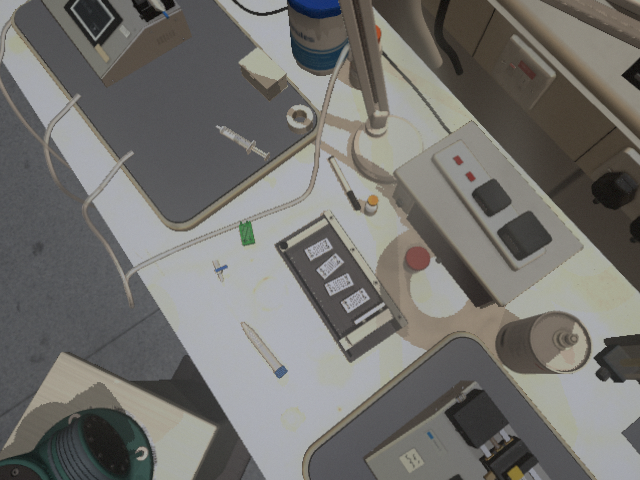

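View pics/side0.png

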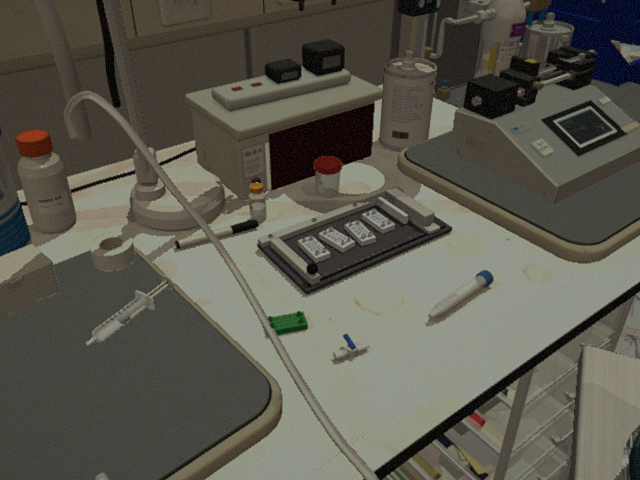

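```bash
python3 - <<'E'
import cv2
a=cv2.imread('pics/top0.png')[200:365,195:435]; cv2.imwrite('pics/c1.png',cv2.resize(a,None,fx=3.333,fy=3.333,interpolation=cv2.INTER_CUBIC)) if 0 else cv2.imwrite('pics/c1.png',cv2.resize(a[:,65:],None,fx=3.6,fy=3.6,interpolation=cv2.INTER_CUBIC))
a=cv2.imread('pics/side0.png')[145:295,250:460]; cv2.imwrite('pics/c2.png',cv2.resize(a,None,fx=3.8,fy=3.8,interpolation=cv2.INTER_CUBIC))
E
```

```text
(no output)
```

View pics/c1.png

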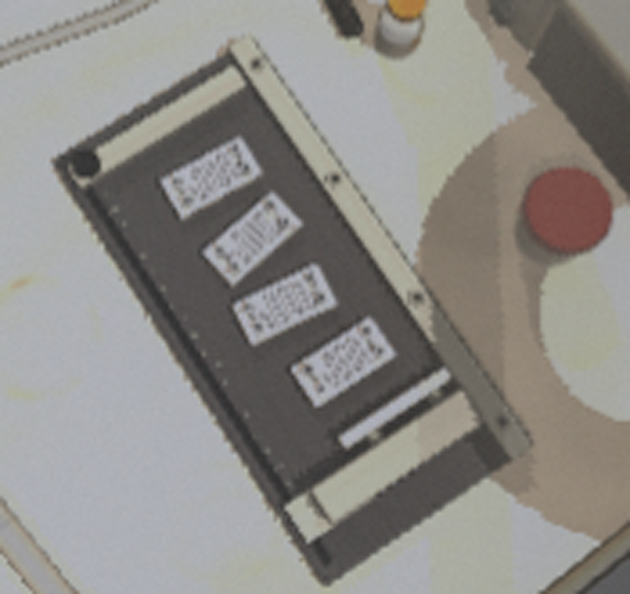

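View pics/c2.png

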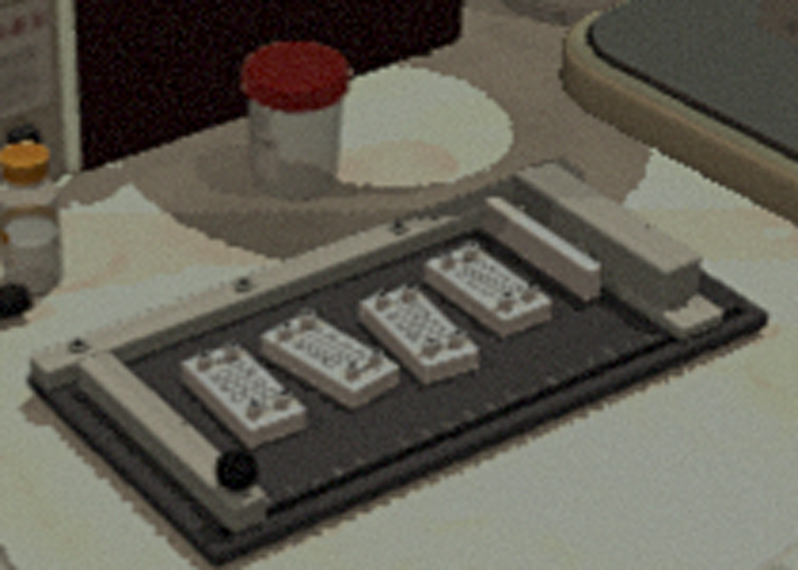

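```bash
cat >> h.py <<'E'
from scipy.spatial.transform import Rotation as R
from scipy.optimize import least_squares
import pickle
def cam(s):
    if 'origin' in s: return R.from_euler('xyz',s['attitude']).as_matrix(),np.array(s['origin'])
    T=s['T_tool_cam'];o=s['obs'];Rt=R.from_euler('xyz',o['ee_rot']).as_matrix()
    return Rt@T[:3,:3],o['tool_pos']+Rt@T[:3,3]
def dist(s): return np.array([s['k1'],0,0,0,0.])
def proj(s,P):
    M,o=cam(s);rv=cv2.Rodrigues(M.T)[0]
    return cv2.projectPoints(np.array(P,float).reshape(-1,1,3),rv,-M.T@o,s['camera_matrix'],dist(s))[0][:,0]
def ray(s,uv,z):
    M,o=cam(s);q=cv2.undistortPoints(np.array(uv,float).reshape(-1,1,2),s['camera_matrix'],dist(s))[:,0]
    d=np.c_[q,np.ones(len(q))]@M.T
    return o+d*((z-o[2])/d[:,2])[:,None]
def H2W(h,P):
    P=np.atleast_2d(np.array(P,float));c,n=np.cos(h[2]),np.sin(h[2])
    return np.c_[h[0]+c*P[:,0]-n*P[:,1],h[1]+n*P[:,0]+c*P[:,1],P[:,2]]
def W2H(h,P):
    P=np.atleast_2d(P);c,n=np.cos(h[2]),np.sin(h[2]);d=P[:,:2]-h[:2]
    return np.c_[c*d[:,0]+n*d[:,1],-n*d[:,0]+c*d[:,1]]
def unc(p,f,o): return (np.array(p,float)+.5)/f-.5+np.array(o)
E
cat > m.py <<'E'
from h import *
t=pickle.load(open('top0.pkl','rb'));s=pickle.load(open('side0.pkl','rb'))
T=lambda p:unc(p,3.6,(260,200));S=lambda p:unc(p,3.8,(250,145))
A=[-.065,.132,.010];B=[-.065,-.132,.010]
obs=[(t,A,T((57,160))),(t,B,T((325,583))),(s,A,S((215,550))),(s,B,S((765,313)))]
f=lambda h:np.concatenate([(proj(c,H2W(h,P))[0]-uv) for c,P,uv in obs])
g=ray(t,[o[2] for o in obs[:2]],.01);d=g[0]-g[1];yaw=np.arctan2(-d[0],d[1])
h0=np.r_[g[:,:2].mean(0)+.065*np.array([np.cos(yaw),np.sin(yaw)]),yaw]
r=least_squares(f,h0);h=r.x;print('len',np.linalg.norm(d),'h',h,'res px',r.fun.round(1))
np.save('h.npy',h)
w=lambda c,F,p,z:(W2H(h,ray(c,F(p),z))*1000).round(1).tolist()
for n,p in {'c1':[(160,183),(240,138),(262,172),(184,218)],'c2':[(204,248),(272,193),(302,224),(232,285)],'c3':[(233,297),(316,265),(337,300),(257,345)],'c4':[(291,365),(375,317),(396,352),(320,405)]}.items(): print(n,w(t,T,p,.019),np.mean(w(t,T,p,.019),0))
print('side c',w(s,S,[(243,388),(328,355),(418,325),(488,282)],.019))
print('stop top front',w(t,T,[(95,185),(245,85)],.022),'jaw back/front top',w(t,T,[(310,540),(480,425),(287,502),(450,390)],.035),'pad',w(t,T,[(345,447),(447,378)],.029))
print('rail side pts',w(s,S,[(100,350),(420,235)],.020),'stop side',w(s,S,[(245,510),(105,352)],.022))
def pix(c,u,z): return (ray(c,[u],z)[0]*1000).round(0)
print('vial',pix(t,(371,207),.06),'pot',pix(t,(417,258),.057),'stopcock',pix(t,(220,269),.01))
E
python3 m.py
```

```text
len 0.26074616550118557 h [ 0.46935792 -0.25615677 -0.57701095] res px [-0.7  0.3  1.   1.4 -1.6  0.7  0.3 -0.4]
c1 [[-24.8, 88.6], [24.5, 86.4], [24.0, 64.2], [-24.4, 65.6]] [-0.175 76.2  ]
c2 [[-24.3, 46.2], [22.1, 51.7], [26.0, 29.0], [-22.7, 21.7]] [ 0.275 37.15 ]
c3 [[-25.8, 16.1], [19.9, 6.7], [18.8, -14.7], [-29.1, -11.7]] [-4.05 -0.9 ]
c4 [[-20.1, -29.8], [30.3, -32.8], [29.1, -53.7], [-19.0, -54.9]] [  5.075 -42.8  ]
side c [[-2.2, 75.3], [-2.6, 36.7], [-5.7, -3.8], [2.8, -45.3]]
stop top front [[-54.6, 105.7], [42.5, 109.1]] jaw back/front top [[-61.6, -107.9], [40.6, -107.7], [-61.0, -86.7], [38.1, -85.4]] pad [[-21.3, -79.8], [41.5, -79.4]]
rail side pts [[47.4, 107.0], [44.5, -43.6]] stop side [[-65.1, 117.2], [42.7, 107.6]]
vial [ 615. -254.   60.] pot [ 559. -367.   57.] stopcock [401. -36.  10.]
```

>>> step_arm(
  plan=[
    [[40, -120, 30, -0.1, 0], [76, -240, 30, -0.18, 0], [90, -300, 30, -0.18, 0], [90, -300, 30, -0.18, 0], [90, -300, 30, -0.18, 0], [90, -300, 30, -0.18, 0], [90, -300, 30, -0.18, 0], [90, -300, 30, -0.18, 0]],
  ],
)

```text
time: 0.77
tool_pos: [0.3018, 0.2046, 0.2356]
ee_rot: [-3.141, 0.001, 2.564]
wrist_force: [-0.2, 0.9, 0.1]
width: 0.0441
```

>>> step_arm(
  plan=[
    [[40, -125, 15, 0, 0], [80, -250, 15, 0, 0], [136, -417, 15, 0, 0], [136, -417, 15, 0, 0], [136, -417, 15, 0, 0], [136, -417, 15, 0, 0], [136, -417, 15, 0, 0], [136, -417, 15, 0, 0]],
  ],
)

```text
time: 1.43
tool_pos: [0.4045, -0.111, 0.2478]
ee_rot: [3.141, -0.0, 2.566]
wrist_force: [0.5, -0.1, 1.1]
width: 0.0001
```

>>> step_arm(
  plan=[
    [[0, 0, 0, 0, 0], [0, 0, 0, 0, 0], [0, 0, 0, 0, 0], [0, 0, 0, 0, 0], [0, 0, 0, 0, 0], [0, 0, 0, 0, 0]],
  ],
)

```text
time: 1.93
tool_pos: [0.4046, -0.1075, 0.2483]
ee_rot: [3.141, 0.001, 2.569]
wrist_force: [-0.2, 0.4, -0.5]
width: 0.0004
```

```bash
python3 - <<'E'
from h import *
o=robot.get_obs();s=cams.snapshot('wrist');s['obs']=o;pickle.dump(s,open('w1.pkl','wb'))
cv2.imwrite('pics/w1.png',s['frame'][:,:,::-1])
print(o['tool_pos'],o['ee_rot'],o['qvel'].round(3),o['joint_positions'].round(2),s['camera_matrix'],s['k1'],s['T_tool_cam'])
E
```

```text
[ 0.40455219 -0.10754696  0.24830239] [3.14123621e+00 6.61493032e-04 2.56931707e+00] [-0.005  0.003 -0.003 -0.001 -0.002 -0.002] [-0.4  -0.21  1.57  0.    1.78 -1.39] [[415.61511045   0.         311.15217748]
 [  0.         415.61511045 238.87179596]
 [  0.           0.           1.        ]] -0.065618257464841 [[-9.28489258e-04 -9.68775409e-01 -2.47938186e-01  7.10753858e-02]
 [ 9.99999562e-01 -8.70889125e-04 -3.41992027e-04 -2.05281536e-05]
 [ 1.15386796e-04 -2.47938395e-01  9.68775794e-01 -1.78529162e-01]
 [ 0.00000000e+00  0.00000000e+00  0.00000000e+00  1.00000000e+00]]
```

View pics/w1.png

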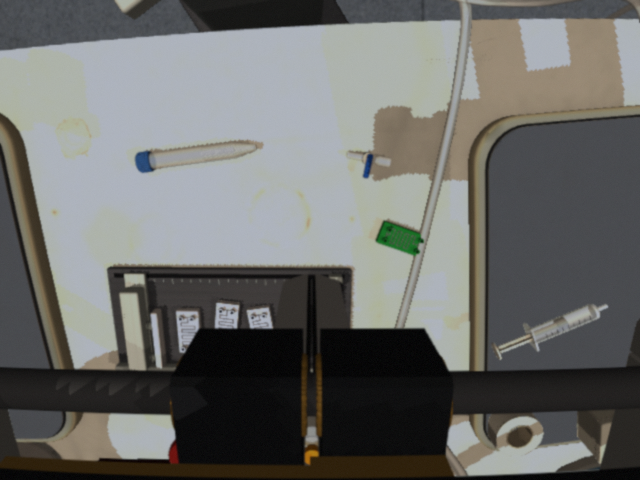

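>>> step_arm(
  plan=[
    [[40, -58, 0, 0, 0], [80, -115, 0, 0, 0], [115, -165, 0, 0, 0], [115, -165, 0, 0, 0], [115, -165, 0, 0, 0], [115, -165, 0, 0, 0], [115, -165, 0, 0, 0], [115, -165, 0, 0, 0]],
  ],
)

```text
time: 2.65
tool_pos: [0.5196, -0.2729, 0.248]
ee_rot: [3.141, -0.001, 2.568]
wrist_force: [-0.2, 1.5, 0.3]
width: 0.0003
```

>>> step_arm(
  plan=[
    [[0, 0, 0, 0, 0], [0, 0, 0, 0, 0], [0, 0, 0, 0, 0], [0, 0, 0, 0, 0]],
  ],
)

```text
time: 2.98
tool_pos: [0.5194, -0.2731, 0.249]
ee_rot: [3.141, 0.001, 2.568]
wrist_force: [-0.2, -0.1, 0.4]
width: 0.0004
```

```bash
python3 - <<'E'
from h import *
o=robot.get_obs();s=cams.snapshot('wrist');s['obs']=o;pickle.dump(s,open('w2.pkl','wb'))
h=np.load('h.npy')
print(o['tool_pos'],o['ee_rot'],W2H(h,o['tool_pos']))
w1=pickle.load(open('w1.pkl','rb'))
print(W2H(h,ray(w1,[(108,268),(352,268)],.01)))
a=s['frame'][:,:,::-1]
q=proj(s,H2W(h,[[-.065,.132,.01],[-.065,-.132,.01],[.048,0,.02],[.048,.1,.02]]));print(q)
x0=max(0,int(q[:2,0].min())-15);y0=max(0,int(q[:2,1].min())-15);x1=int(q[:2,0].max())+15
f=800/(x1-x0);c=a[y0:y0+int(590/f),x0:x1];cv2.imwrite('pics/w2.png',cv2.resize(c,None,fx=f,fy=f,interpolation=cv2.INTER_CUBIC));print(x0,y0,f)
E
```

```text
[ 0.5194424  -0.27308282  0.24897812] [3.14146858e+00 1.46762995e-03 2.56764085e+00] [[0.05120917 0.01313647]]
[[-0.06655671 -0.12841265]
 [-0.06804129  0.13251155]]
[[435.27538747  85.51499674]
 [160.80243466  85.35354791]
 [298.00384438 202.89643262]
 [398.6811904  203.21146788]]
145 70 2.622950819672131
```

View pics/w2.png

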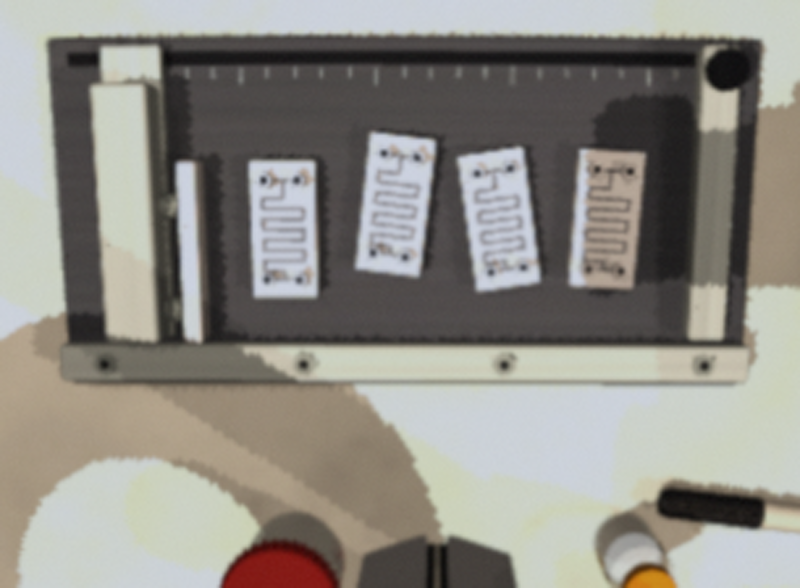

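```bash
python3 - <<'E'
from h import *
s=pickle.load(open('w2.pkl','rb'));h0=np.load('h.npy')
F=lambda p:unc(p,2.62295,(145,70))
obs=[([-.065,-.132,.01],(49,40)),([-.065,.132,.01],(762,40)),([.048,-.132,.02],(61,346)),([.048,.132,.02],(749,346))]
f=lambda h:np.concatenate([proj(s,H2W(h,P))[0]-F(p) for P,p in obs])
r=least_squares(f,h0);h=r.x;print(h,r.fun.round(1));np.save('h2.npy',h)
w=lambda p,z:(W2H(h,ray(s,F(p),z))*1000).round(1)
for n,p in {'c1':[(581,149),(646,152),(633,290),(569,287)],'c2':[(457,157),(524,147),(541,285),(477,292)],'c3':[(370,131),(438,140),(422,276),(356,268)],'c4':[(249,160),(317,158),(319,297),(253,298)]}.items():
    q=w(p,.019);print(n,'c',q.mean(0),'front',q[:2].tolist(),'ang',np.degrees(np.arctan2(*(q[2]+q[3]-q[0]-q[1])[::-1])).round(1))
print('stop',w([(701,48),(688,340)],.022).tolist(),'jaw',w([(90,85),(105,340),(150,85),(160,340)],.035).tolist(),'pad',w([(195,160),(205,340)],.029).tolist())
print('tcp',W2H(h,s['obs']['tool_pos'])*1000)
c,n=np.cos(h[2]),np.sin(h[2]);print('ex',c,n)
E
```

```text
[ 0.4691981  -0.25480795 -0.5764399 ] [-1.6 -0.5  1.2 -0.4 -1.   0.5  1.5  0.8]
c1 c [ 0.675 74.85 ] front [[-24.9, 64.4], [-24.0, 88.1]] ang -3.2
c2 c [ 1.125 35.2  ] front [[-21.9, 19.3], [-25.5, 43.6]] ang 8.6
c3 c [-4.775 -2.9  ] front [[-31.0, -12.3], [-27.9, 12.3]] ang -6.7
c4 c [  4.1   -44.325] front [[-20.9, -56.6], [-21.5, -31.7]] ang -0.4
stop [[-60.2, 105.7], [44.7, 106.6]] jaw [[-46.6, -108.5], [42.8, -109.2], [-46.4, -87.5], [42.9, -88.9]] pad [[-20.9, -74.2], [43.9, -73.7]]
tcp [[52.08582239 12.06347464]]
ex 0.8384083667880082 -0.5450425767771402
```

>>> step_arm(
  plan=[
    [[-18, 37, -30, 0, 0], [-36, 74, -60, 0, 0], [-53, 110, -90, -0.002, 0], [-53, 110, -130, -0.002, 0], [-53, 110, -170, -0.002, 0], [-53, 110, -200, -0.002, 0], [-53, 110, -215, -0.002, 0], [-53, 110, -215, -0.002, 0]],
  ],
)

```text
time: 3.7
tool_pos: [0.4621, -0.1613, 0.0275]
ee_rot: [-3.14, -0.011, 2.565]
wrist_force: [-1.1, 0.3, 0.8]
width: 0.0007
```

>>> step_arm(
  plan=[
    [[0, 0, 0, 0, 0], [0, 0, 0, 0, 0], [0, 0, 0, 0, 0], [0, 0, 0, 0, 0]],
  ],
)

```text
time: 4.03
tool_pos: [0.4685, -0.1649, 0.0356]
ee_rot: [3.141, 0.005, 2.565]
wrist_force: [0.9, 0.5, -0.8]
width: 0.0005
```

```bash
cat > st.py <<'E'
from h import *
import sys
h=np.load('h2.npy');o=robot.get_obs();p=W2H(h,o['tool_pos'])[0]*1000;c,n=np.cos(h[2]),np.sin(h[2])
F=o['wrist_force'];print('t',o['time'],'H',p.round(2),'z',(o['tool_pos'][2]*1e3).round(2),'yawerr',o['ee_rot'][2]-np.pi-h[2],'F_H',(c*F[0]+n*F[1]).round(2),(-n*F[0]+c*F[1]).round(2),F[2].round(2))
a=[float(v) for v in sys.argv[1:]]
for x,y in zip(a[::2],a[1::2]): print((x,y),'shift',np.round([c*(x-p[0])-n*(y-p[1]),n*(x-p[0])+c*(y-p[1])],1))
E
python3 st.py -52 75.5 -12 75.5
```

```text
t 4.0333 H [-49.65  75.01] z 35.58 yawerr -0.0005441736817287657 F_H 0.47 0.9 -0.8
(-52.0, 75.5) shift [-1.7  1.7]
(-12.0, 75.5) shift [ 31.8 -20.1]
```

>>> step_arm(
  plan=[
    [[-2, 2, -5, 0, 0], [-2, 2, -11, 0, 0], [-2, 2, -16, 0, 0], [-2, 2, -20, 0, 0], [-2, 2, -22, 0, 0], [-2, 2, -22, 0, 0], [-2, 2, -22, 0, 0], [-2, 2, -22, 0, 0]],
  ],
)

```text
time: 4.7
tool_pos: [0.4647, -0.1619, 0.0109]
ee_rot: [3.142, -0.0, 2.565]
wrist_force: [-0.0, 0.2, -0.9]
width: 0.0005
```

```bash
python3 st.py -30 75.5 -12 75.5
```

```text
t 4.7 H [-54.44  75.43] z 10.86 yawerr -0.0003599104732298075 F_H -0.1 0.13 -0.87
(-30.0, 75.5) shift [ 20.5 -13.3]
(-12.0, 75.5) shift [ 35.6 -23.1]
```

>>> step_arm(
  plan=[
    [[5, -3, 2, 0, 0], [10, -6.5, 2, 0, 0], [15, -9.8, 2, 0, 0], [20, -13, 2, 0, 0], [24, -15.6, 2, 0, 0], [28, -18.2, 2, 0, 0], [32, -20.8, 2, 0, 0], [34.5, -22.4, 2, 0, 0]],
  ],
)

```text
time: 5.37
tool_pos: [0.4997, -0.1847, 0.0129]
ee_rot: [3.142, 0.0, 2.565]
wrist_force: [-1.2, -0.7, -0.5]
width: 0.0004
```

>>> step_arm(
  plan=[
    [[0, 0, 0, 0, 0], [0.8, -0.5, 0, 0, 0], [1.6, -1.1, 0, 0, 0], [1.6, -1.1, 0, 0, 0], [1.6, -1.1, 0, 0, 0]],
  ],
)

```text
time: 5.78
tool_pos: [0.4997, -0.1847, 0.0128]
ee_rot: [-3.142, -0.003, 2.565]
wrist_force: [-3.7, 3.5, 3.1]
width: 0.0003
```

```bash
python3 st.py -10 75.5 -12 75.5
```

```text
t 5.7833 H [-12.64  75.45] z 12.83 yawerr -0.00019059081159211733 F_H -5.0 0.96 3.14
(-10.0, 75.5) shift [ 2.2 -1.4]
(-12.0, 75.5) shift [ 0.6 -0.3]
```

>>> step_arm(
  plan=[
    [[-12, 8, 0, 0, 0], [-25, 16, 0, 0, 0], [-35, 22.7, 0, 0, 0], [-35, 22.7, 0, 0, 0], [-45, 7, 0, 0, 0], [-58, -12.5, 0, 0, 0], [-58, -12.5, 0, 0, 0], [-58, -12.5, 0, 0, 0]],
  ],
)

```text
time: 6.45
tool_pos: [0.4435, -0.199, 0.0134]
ee_rot: [3.141, 0.002, 2.563]
wrist_force: [-0.4, -0.0, -0.6]
width: 0.0006
```

```bash
python3 st.py -12 33.5 
```

```text
t 6.45 H [-51.94  32.76] z 13.38 yawerr -0.002562715999992027 F_H -0.29 -0.21 -0.58
(-12.0, 33.5) shift [ 33.9 -21.2]
```

>>> step_arm(
  plan=[
    [[5, -2.8, 0, 0, 0], [10, -6, 0, 0, 0], [15, -9.2, 0, 0, 0], [20, -12.4, 0, 0, 0], [24, -15, 0, 0, 0], [28, -17.6, 0, 0, 0], [31, -19.5, 0, 0, 0], [33, -20.8, 0, 0, 0]],
  ],
)

```text
time: 7.12
tool_pos: [0.4762, -0.2189, 0.0129]
ee_rot: [3.142, -0.0, 2.565]
wrist_force: [-0.4, 0.6, -0.2]
width: 0.0006
```

>>> step_arm(
  plan=[
    [[0.5, -0.3, 0, 0, 0], [1.2, -0.8, 0, 0, 0], [2, -1.3, 0, 0, 0], [2, -1.3, 0, 0, 0], [2, -1.3, 0, 0, 0]],
  ],
)

```text
time: 7.53
tool_pos: [0.477, -0.2195, 0.0129]
ee_rot: [3.142, -0.002, 2.565]
wrist_force: [-3.2, 1.6, 2.4]
width: 0.0005
```

```bash
python3 st.py -12 33.5 
```

```text
t 7.5333 H [-12.67  33.84] z 12.92 yawerr -0.00034902726865226885 F_H -3.52 -0.37 2.35
(-12.0, 33.5) shift [ 0.4 -0.7]
```

>>> step_arm(
  plan=[
    [[-12, 8, 0, 0, 0], [-25, 16, 0, 0, 0], [-36, 23.4, 0, 0, 0], [-36, 23.4, 0, 0, 0], [-45, 9, 0, 0, 0], [-55, -6.5, 0, 0, 0], [-55, -6.5, 0, 0, 0], [-55, -6.5, 0, 0, 0]],
  ],
)

```text
time: 8.2
tool_pos: [0.4234, -0.2274, 0.0133]
ee_rot: [3.141, 0.002, 2.563]
wrist_force: [0.1, 0.1, 0.1]
width: 0.0004
```

>>> step_arm(
  plan=[
    [[5, -2.8, 0, 0, 0], [10, -6, 0, 0, 0], [15, -9.2, 0, 0, 0], [20, -12.4, 0, 0, 0], [24, -15, 0, 0, 0], [28, -17.6, 0, 0, 0], [31, -19.5, 0, 0, 0], [33, -20.8, 0, 0, 0]],
  ],
)

```text
time: 8.87
tool_pos: [0.4563, -0.2475, 0.013]
ee_rot: [3.141, 0.0, 2.565]
wrist_force: [-1.0, 0.3, -0.4]
width: 0.0005
```

```bash
python3 st.py -12 -1.5 
```

```text
t 8.8667 H [-14.83  -0.92] z 12.95 yawerr -0.0002143608346952819 F_H -0.99 -0.29 -0.44
(-12.0, -1.5) shift [ 2.1 -2. ]
```

>>> step_arm(
  plan=[
    [[0.8, -0.6, 0, 0, 0], [1.6, -1.1, 0, 0, 0], [2.4, -1.6, 0, 0, 0], [3.2, -2.1, 0, 0, 0], [3.2, -2.1, 0, 0, 0], [3.2, -2.1, 0, 0, 0]],
  ],
)

```text
time: 9.37
tool_pos: [0.458, -0.2488, 0.0129]
ee_rot: [-3.142, -0.002, 2.565]
wrist_force: [-4.2, 1.9, 3.3]
width: 0.0001
```

```bash
python3 st.py -12 -1.5 -52 -44.3
```

```text
t 9.3667 H [-12.65  -1.05] z 12.93 yawerr -0.0003492338163769704 F_H -4.57 -0.68 3.29
(-12.0, -1.5) shift [ 0.3 -0.7]
(-52.0, -44.3) shift [-56.6 -14.8]
```

>>> step_arm(
  plan=[
    [[-12, 8, 0, 0, 0], [-25, 16, 0, 0, 0], [-36, 23.4, 0, 0, 0], [-36, 23.4, 0, 0, 0], [-47, 6, 0, 0, 0], [-58, -14, 0, 0, 0], [-58, -14, 0, 0, 0], [-58, -14, 0, 0, 0]],
  ],
)

```text
time: 10.03
tool_pos: [0.4017, -0.2646, 0.0134]
ee_rot: [3.141, 0.002, 2.563]
wrist_force: [0.7, 0.1, -0.1]
width: 0.0003
```

>>> step_arm(
  plan=[
    [[5, -2.8, 0, 0, 0], [10, -6, 0, 0, 0], [15, -9.2, 0, 0, 0], [20, -12.4, 0, 0, 0], [24, -15, 0, 0, 0], [28, -17.6, 0, 0, 0], [31, -19.5, 0, 0, 0], [33, -20.8, 0, 0, 0]],
  ],
)

```text
time: 10.7
tool_pos: [0.4345, -0.2843, 0.0129]
ee_rot: [3.141, -0.0, 2.565]
wrist_force: [0.1, 0.2, 0.6]
width: 0.0007
```

>>> step_arm(
  plan=[
    [[0.8, -0.6, 0, 0, 0], [1.6, -1.1, 0, 0, 0], [2.4, -1.6, 0, 0, 0], [3.2, -2.1, 0, 0, 0], [3.2, -2.1, 0, 0, 0], [3.2, -2.1, 0, 0, 0]],
  ],
)

```text
time: 11.2
tool_pos: [0.4348, -0.2846, 0.0129]
ee_rot: [3.141, -0.006, 2.565]
wrist_force: [-5.9, 5.4, 6.8]
width: 0.0003
```

```bash
python3 st.py -12 -44.3 -52 -44.3
```

```text
t 11.2 H [-12.64 -43.74] z 12.87 yawerr -0.0002721684182592776 F_H -7.87 1.3 6.79
(-12.0, -44.3) shift [ 0.2 -0.8]
(-52.0, -44.3) shift [-33.3  21. ]
```

>>> step_arm(
  plan=[
    [[-8, 5, 0, 0, 0], [-16, 10.5, 0, 0, 0], [-16, 10.5, 20, 0, 0], [-16, 10.5, 50, 0, 0], [-16, 10.5, 80, 0, 0], [-16, 10.5, 80, 0, 0]],
  ],
)

```text
time: 11.7
tool_pos: [0.4242, -0.2783, 0.0999]
ee_rot: [-3.14, 0.014, 2.565]
wrist_force: [0.9, -0.2, 0.4]
width: 0.0004
```

```bash
python3 st.py 3 -135; python3 - <<'E'
from h import *
t=pickle.load(open('top0.pkl','rb'));s=pickle.load(open('side0.pkl','rb'));h=np.load('h2.npy')
P=H2W(h,[[-.035,-.223,.12],[.045,-.223,.12],[.045,-.223,.0],[-.035,-.223,.0]]);print(P.round(3),proj(t,P).round(),proj(s,P).round())
E
```

```text
t 11.7 H [-24.88 -44.23] z 99.93 yawerr -0.0003682999101407569 F_H 0.87 0.32 0.38
(3.0, -135.0) shift [-26.1 -91.3]
[[ 0.318 -0.423  0.12 ]
 [ 0.385 -0.466  0.12 ]
 [ 0.385 -0.466  0.   ]
 [ 0.318 -0.423  0.   ]] [[404. 402.]
 [446. 372.]
 [429. 373.]
 [393. 398.]] [[490. 138.]
 [452. 120.]
 [443. 185.]
 [478. 206.]]
```

>>> step_arm(
  plan=[
    [[-9, -30, 0, 0, 0], [-18, -60, 0, 0, 0], [-26, -91, 0, 0, 0], [-26, -91, -15, 0, 0], [-26, -91, -35, 0, 0], [-26, -91, -55, 0, 0], [-26, -91, -70, 0, 0], [-26, -91, -75, 0, 0]],
  ],
)

```text
time: 12.37
tool_pos: [0.3933, -0.365, 0.0146]
ee_rot: [3.14, -0.005, 2.564]
wrist_force: [-0.4, -0.1, 0.4]
width: 0.0007
```

>>> step_arm(
  plan=[
    [[0, 0, 0, 0, 0], [0, 0, 0, 0, 0], [0, 0, 0, 0, 0]],
  ],
)

```text
time: 12.62
tool_pos: [0.3958, -0.3675, 0.0193]
ee_rot: [-3.141, 0.003, 2.565]
wrist_force: [-0.1, -0.2, -0.2]
width: 0.0006
```

```bash
python3 st.py 3 -122
```

```text
t 12.6167 H [-1.3000e-01 -1.3444e+02] z 19.34 yawerr -0.00021749547503058242 F_H 0.03 -0.24 -0.16
(3.0, -122.0) shift [9.4 8.7]
```

>>> step_arm(
  plan=[
    [[3, -1.5, 3, 0, 0], [5, -3.3, 5.5, 0, 0], [6.5, -1, 5.5, 0, 0], [8, 1.2, 5.5, 0, 0], [9.5, 3.5, 5.5, 0, 0], [10.5, 5, 5.5, 0, 0], [10.5, 5, 5.5, 0, 0], [10.5, 5, 5.5, 0, 0]],
  ],
)

```text
time: 13.28
tool_pos: [0.4056, -0.3615, 0.0234]
ee_rot: [3.141, -0.0, 2.565]
wrist_force: [-0.2, -0.2, 0.2]
width: 0.0006
```

```bash
python3 st.py 5 -115
```

```text
t 13.2833 H [   4.85 -124.06] z 23.36 yawerr 7.969135962804241e-05 F_H -0.11 -0.27 0.2
(5.0, -115.0) shift [5.1 7.5]
```

>>> step_arm(
  plan=[
    [[0.55, 0.84, 0, 0, 0], [1.1, 1.7, 0, 0, 0], [1.65, 2.5, 0, 0, 0], [2.2, 3.4, 0, 0, 0]],
  ],
)

```text
time: 13.62
tool_pos: [0.4071, -0.3595, 0.0235]
ee_rot: [-3.139, -0.0, 2.565]
wrist_force: [-3.0, -3.3, -1.5]
width: 0.0005
```

```bash
python3 st.py 5 -115
```

```text
t 13.6167 H [   4.99 -121.62] z 23.52 yawerr -0.0003178188336084853 F_H -0.73 -4.37 -1.48
(5.0, -115.0) shift [3.6 5.5]
```

>>> step_arm(
  plan=[
    [[2.7, 4.2, 0, 0, 0], [5.4, 8.4, 0, 0, 0], [8.2, 12.6, 0, 0, 0], [10.9, 16.8, 0, 0, 0], [13.6, 21, 0, 0, 0], [16.3, 25.1, 0, 0, 0], [19.1, 29.3, 0, 0, 0], [21.8, 33.5, 0, 0, 0]],
  ],
)

```text
time: 14.28
tool_pos: [0.4276, -0.3279, 0.0235]
ee_rot: [-3.134, -0.0, 2.564]
wrist_force: [-6.0, -7.4, -2.5]
width: 0.0001
```

```bash
python3 st.py 5 -50
```

```text
t 14.2833 H [  4.96 -83.94] z 23.53 yawerr -0.001035208751903327 F_H -1.04 -9.48 -2.5
(5.0, -50.0) shift [18.5 28.4]
```

>>> step_arm(
  plan=[
    [[2.4, 3.7, 0, 0, 0], [4.7, 7.3, 0, 0, 0], [7.1, 11, 0, 0, 0], [9.4, 14.5, 0, 0, 0], [11.8, 18.1, 0, 0, 0], [13.6, 21, 0, 0, 0], [15.3, 23.5, 0, 0, 0], [16.9, 26, 0, 0, 0]],
  ],
)

```text
time: 14.95
tool_pos: [0.4444, -0.3021, 0.0236]
ee_rot: [-3.134, -0.0, 2.564]
wrist_force: [-6.2, -8.9, 0.1]
width: 0.0007
```

```bash
python3 - <<'E'
from h import *
t=snap('top')
a=t['frame'][200:365,260:435,::-1];cv2.imwrite('pics/c3.png',cv2.resize(a,None,fx=3.6,fy=3.6,interpolation=cv2.INTER_CUBIC))
s=snap('side');a=s['frame'][145:295,250:460,::-1]; cv2.imwrite('pics/c4.png',cv2.resize(a,None,fx=3.8,fy=3.8,interpolation=cv2.INTER_CUBIC))
E
python3 st.py 5 -40
```

```text
t 15.05 H [  5.   -52.58] z 23.57 yawerr -0.0007053617235582843 F_H 0.35 -8.61 -1.31
(5.0, -40.0) shift [ 6.9 10.5]
```

View pics/c4.png

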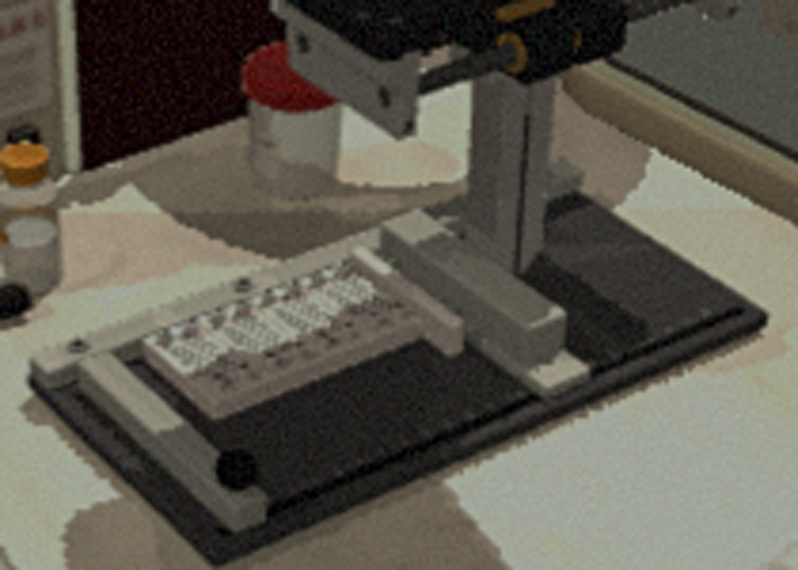

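>>> step_arm(
  plan=[
    [[0.7, 1.1, 0, 0, 0], [1.4, 2.2, 0, 0, 0], [2.1, 3.3, 0, 0, 0], [2.8, 4.4, 0, 0, 0], [3.5, 5.4, 0, 0, 0], [4.2, 6.5, 0, 0, 0], [4.8, 7.4, 0, 0, 0], [5.5, 8.4, 0, 0, 0]],
  ],
)

```text
time: 15.72
tool_pos: [0.4498, -0.2938, 0.0236]
ee_rot: [-3.134, -0.0, 2.564]
wrist_force: [-5.0, -8.2, -0.9]
width: 0.0003
```

```bash
python3 st.py 5 -40
```

```text
t 15.7167 H [  4.98 -43.28] z 23.56 yawerr -0.001073442489466836 F_H 0.23 -9.58 -0.92
(5.0, -40.0) shift [1.8 2.7]
```

>>> step_arm(
  plan=[
    [[0.2, 0.3, 0, 0, 0], [0.4, 0.6, 0, 0, 0], [0.6, 0.9, 0, 0, 0], [0.8, 1.2, 0, 0, 0]],
  ],
)

```text
time: 16.05
tool_pos: [0.4506, -0.2926, 0.0235]
ee_rot: [-3.134, -0.0, 2.564]
wrist_force: [-5.7, -9.0, -0.4]
width: 0.0004
```

```bash
python3 st.py 5 -40
```

```text
t 16.05 H [  4.99 -41.84] z 23.54 yawerr -0.0010180269773584216 F_H 0.14 -10.64 -0.39
(5.0, -40.0) shift [1.  1.5]
```

>>> step_arm(
  plan=[
    [[0.2, 0.3, 0, 0, 0], [0.4, 0.6, 0, 0, 0], [0.6, 0.9, 0, 0, 0], [0.8, 1.3, 0, 0, 0]],
  ],
)

```text
time: 16.38
tool_pos: [0.4514, -0.2913, 0.0236]
ee_rot: [-3.134, -0.0, 2.564]
wrist_force: [-5.7, -8.6, -1.9]
width: 0.0003
```

>>> step_arm(
  plan=[
    [[0.2, 0.3, 0, 0, 0], [0.4, 0.6, 0, 0, 0], [0.55, 0.85, 0, 0, 0]],
  ],
)

```text
time: 16.63
tool_pos: [0.452, -0.2905, 0.0235]
ee_rot: [-3.134, -0.0, 2.564]
wrist_force: [-5.7, -8.7, 0.5]
width: 0.0003
```

>>> step_arm(
  plan=[
    [[0.2, 0.3, 0, 0, 0], [0.4, 0.6, 0, 0, 0], [0.55, 0.85, 0, 0, 0]],
  ],
)

```text
time: 16.88
tool_pos: [0.4525, -0.2896, 0.0236]
ee_rot: [-3.134, -0.0, 2.564]
wrist_force: [-6.1, -9.2, -1.1]
width: 0.0007
```

>>> step_arm(
  plan=[
    [[0.2, 0.3, 0, 0, 0], [0.4, 0.6, 0, 0, 0], [0.55, 0.85, 0, 0, 0]],
  ],
)

```text
time: 17.13
tool_pos: [0.4531, -0.2888, 0.0235]
ee_rot: [-3.134, -0.0, 2.564]
wrist_force: [-6.0, -7.9, -0.6]
width: 0.0003
```

```bash
python3 st.py 5 -40; python3 - <<'E'
from h import *
s=snap('side');pickle.dump(s,open('s5.pkl','wb'));a=s['frame'][195:265,270:410,::-1]; cv2.imwrite('pics/c5.png',cv2.resize(a,None,fx=5.7,fy=5.7,interpolation=cv2.INTER_CUBIC))
E
```

```text
t 17.1333 H [  4.99 -37.28] z 23.54 yawerr -0.0010127752723448902 F_H -0.7 -9.91 -0.6
(5.0, -40.0) shift [-1.5 -2.3]
```

View pics/c5.png

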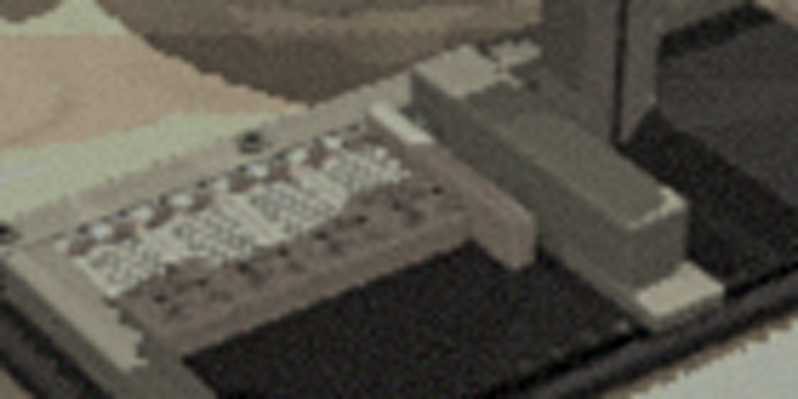

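>>> step_arm(
  plan=[
    [[0.2, 0.3, 0, 0, 0], [0.4, 0.6, 0, 0, 0], [0.55, 0.85, 0, 0, 0]],
  ],
)

```text
time: 17.43
tool_pos: [0.4536, -0.2879, 0.0236]
ee_rot: [-3.134, -0.0, 2.564]
wrist_force: [-5.4, -8.3, -0.5]
width: 0.0004
```

>>> step_arm(
  plan=[
    [[0.2, 0.3, 0, 0, 0], [0.4, 0.6, 0, 0, 0], [0.55, 0.85, 0, 0, 0]],
  ],
)

```text
time: 17.68
tool_pos: [0.4541, -0.2871, 0.0236]
ee_rot: [-3.134, -0.0, 2.564]
wrist_force: [-5.7, -9.1, 0.2]
width: 0.0002
```

```bash
python3 st.py 5 -40
```

```text
t 17.6833 H [  5.   -35.31] z 23.57 yawerr -0.0010216129447099265 F_H 0.18 -10.75 0.16
(5.0, -40.0) shift [-2.6 -3.9]
```

>>> step_arm(
  plan=[
    [[0.2, 0.3, 0, 0, 0], [0.4, 0.6, 0, 0, 0], [0.4, 0.6, 0, 0, 0]],
  ],
)

```text
time: 17.93
tool_pos: [0.4544, -0.2867, 0.0235]
ee_rot: [-3.133, -0.0, 2.564]
wrist_force: [-6.9, -9.5, -1.0]
width: 0.0011
```

>>> step_arm(
  plan=[
    [[0.2, 0.3, 0, 0, 0], [0.4, 0.6, 0, 0, 0], [0.4, 0.6, 0, 0, 0]],
  ],
)

```text
time: 18.18
tool_pos: [0.4547, -0.2862, 0.0235]
ee_rot: [-3.133, -0.0, 2.564]
wrist_force: [-6.0, -8.2, -0.2]
width: 0.0009
```

```bash
python3 st.py 5 -40; python3 - <<'E'
from h import *
s=snap('side');a=s['frame'][200:270,262:367,::-1]; cv2.imwrite('pics/c6.png',cv2.resize(a,None,fx=7.6,fy=7.6,interpolation=cv2.INTER_CUBIC))
E
```

```text
t 18.1833 H [  4.97 -34.26] z 23.54 yawerr -0.0010573528724432402 F_H -0.54 -10.14 -0.18
(5.0, -40.0) shift [-3.1 -4.8]
```

View pics/c6.png

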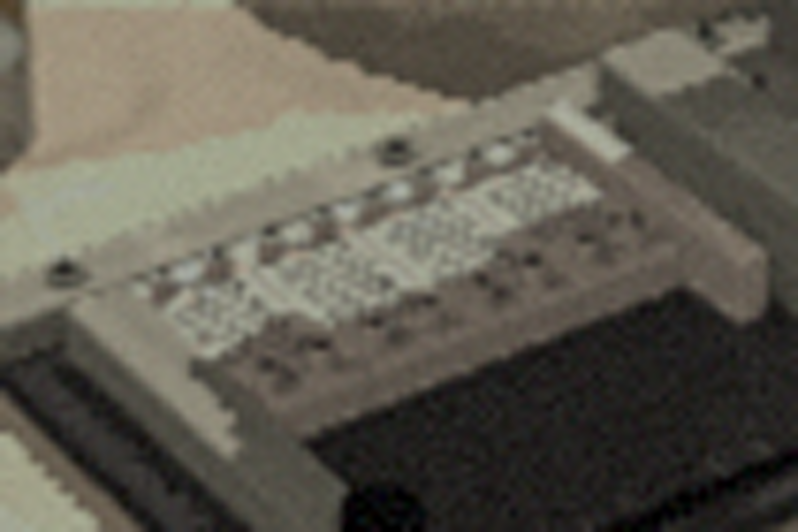

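```bash
cat > av.py <<'E'
from h import *
h=np.load('h2.npy');c,n=np.cos(h[2]),np.sin(h[2]);L=[]
for i in range(8):
    o=robot.get_obs();F=o['wrist_force'];L.append((-n*F[0]+c*F[1],W2H(h,o['tool_pos'])[0,1]*1e3));cams.snapshot('side')
L=np.array(L);print('Fy',L[:,0].round(1),'mean',L.mean(0).round(2))
E
python3 av.py
```

```text
Fy [-11.2 -10.  -12.  -11.1 -11.3 -11.2 -10.6 -11.1] mean [-11.08 -34.27]
```

>>> step_arm(
  plan=[
    [[0.2, 0.3, 0, 0, 0], [0.4, 0.6, 0, 0, 0], [0.4, 0.6, 0, 0, 0]],
  ],
)

```text
time: 18.88
tool_pos: [0.455, -0.2858, 0.0236]
ee_rot: [-3.133, -0.0, 2.564]
wrist_force: [-7.4, -9.3, -0.7]
width: 0.0004
```

```bash
python3 av.py
```

```text
Fy [-11.8 -10.9 -12.  -11.4 -12.1 -11.3 -11.6 -10.8] mean [-11.46 -33.77]
```

>>> step_arm(
  plan=[
    [[0.2, 0.3, 0, 0, 0], [0.4, 0.6, 0, 0, 0], [0.55, 0.85, 0, 0, 0], [0.55, 0.85, 0, 0, 0]],
  ],
)

```text
time: 19.62
tool_pos: [0.4554, -0.2853, 0.0236]
ee_rot: [-3.132, -0.0, 2.564]
wrist_force: [-6.9, -10.6, 0.2]
width: 0.0003
```

```bash
python3 av.py
```

```text
Fy [-12.6 -12.1 -12.9 -12.2 -12.7 -11.2 -12.5 -11.8] mean [-12.26 -33.06]
```

>>> step_arm(
  plan=[
    [[0.2, 0.3, 0, 0, 0], [0.4, 0.6, 0, 0, 0], [0.4, 0.6, 0, 0, 0]],
  ],
)

```text
time: 20.27
tool_pos: [0.4556, -0.2848, 0.0236]
ee_rot: [-3.132, -0.0, 2.564]
wrist_force: [-7.4, -9.8, 0.2]
width: 0.0006
```

```bash
python3 av.py
```

```text
Fy [-12.3 -13.2 -13.2 -13.6 -12.7 -12.2 -12.9 -13.1] mean [-12.89 -32.56]
```

>>> step_arm(
  plan=[
    [[0.2, 0.3, 0, 0, 0], [0.4, 0.6, 0, 0, 0], [0.5, 0.8, 0, 0, 0], [0.5, 0.8, 0, 0, 0]],
  ],
)

```text
time: 21.0
tool_pos: [0.456, -0.2843, 0.0236]
ee_rot: [-3.131, -0.0, 2.564]
wrist_force: [-7.2, -10.9, 0.5]
width: 0.0004
```

```bash
python3 av.py
```

```text
Fy [-13.1 -14.  -13.8 -13.4 -13.9 -13.4 -13.5 -14. ] mean [-13.65 -31.93]
```

>>> step_arm(
  plan=[
    [[-1.5, -2.5, 0, 0, 0], [-4, -6, 0, 0, 0], [-10, -15, 0, 0, 0], [-10, -15, 10, 0, 0], [-10, -15, 45, 0, 0], [-10, -15, 85, 0, 0], [-10, -15, 125, 0, 0], [-10, -15, 165, 0, 0]],
  ],
)

```text
time: 22.07
tool_pos: [0.4489, -0.2941, 0.1911]
ee_rot: [3.141, 0.0, 2.565]
wrist_force: [-0.1, -1.0, 0.5]
width: 0.0003
```

>>> step_arm(
  plan=[
    [[25, 10, 20, 0, 0], [50, 20, 45, 0, 0], [73, 26, 60, 0, 0], [73, 26, 60, 0, 0], [73, 26, 60, 0, 0], [73, 26, 60, 0, 0], [73, 26, 60, 0, 0], [73, 26, 60, 0, 0]],
  ],
)

```text
time: 22.73
tool_pos: [0.5208, -0.2687, 0.2473]
ee_rot: [-3.142, -0.003, 2.564]
wrist_force: [0.5, 0.1, -1.0]
width: 0.0005
```

```bash
python3 - <<'E'
from h import *
h=np.load('h2.npy')
o=robot.get_obs();s=cams.snapshot('wrist');s['obs']=o;pickle.dump(s,open('w3.pkl','wb'))
print(o['tool_pos'],o['ee_rot'])
q=proj(s,H2W(h,[[-.065,.132,.01],[-.065,-.132,.01]]))
x0=max(0,int(q[:,0].min())-15);y0=max(0,int(q[:,1].min())-15);x1=int(q[:,0].max())+15
a=s['frame'][:,:,::-1];f=800/(x1-x0);c=a[y0:y0+int(590/f),x0:x1];cv2.imwrite('pics/w3.png',cv2.resize(c,None,fx=f,fy=f,interpolation=cv2.INTER_CUBIC));print(x0,y0,f)
E
```

```text
[ 0.52080067 -0.268743    0.24733109] [-3.14158968e+00 -2.52204444e-03  2.56373387e+00]
141 71 2.622950819672131
```

View pics/w3.png

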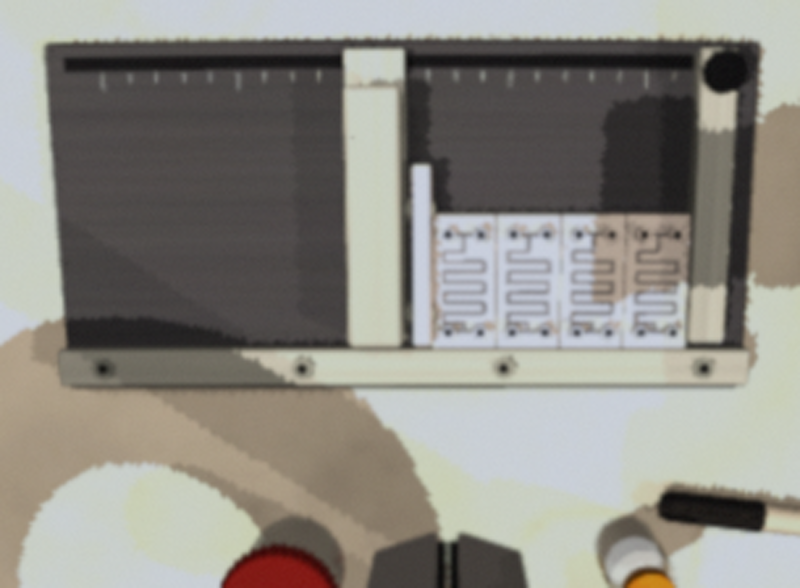

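```bash
python3 -c "
from h import *
print(robot.get_obs()['time'],robot.close_job())"
```

```text
the job is handed in; nothing more can be done
22.7833 None
```

The job is handed in at about 22.8 s of the 72 s allowed. All four chips are against the rail, closed up edge to edge against the end stop, and held by the jaw. No verdict is reported, so what follows is from my own checks.

- **Chips on the rail:** I pushed each chip square with the shut fingers. All four stopped at the same tool position, within 0.03 mm along the holder's x, with about 3.5 to 8 N of contact. That position was about 2.6 mm short of what I had worked out from the images. Since all four agreed and the last picture shows them on the rail, I put that down to calibration or finger thickness.
- **Closing the row:** I pushed the jaw along and crept the last part. The force rose from about 10.4 N to 13.7 N, which points to the pad pressed back about 2.7 to 3 mm.
- **Final wrist picture:** The chips stand square in one row, touching each other and the stop, with their order unchanged. The gap between jaw and pad shrank from about 6 mm to 3 mm, which suggests 3 to 3.4 mm of compression, close to the force estimate. The arm was clear of everything.
- **End stop:** Contact came about 3 mm later than the image estimate of the stop face (y ≈ +106 mm) suggested, so I relied on the force rise rather than that figure.
- **Bystanders:** The vial and pot appear undisturbed in the last picture. The stopcock was out of that view, but no move went near it.

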